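# Close the drill jig and secure its leaf with the swing bolt

### The arm

A 7-joint arm with a two-finger parallel gripper is mounted at the origin on the work surface. World frame = base frame: x ahead of the robot, y to its left, z up, the work surface at z = 0. Lengths are in m, angles in rad, forces in N, time in s.
With the tool pointing down it reaches from about 0.4 to 0.85 m from the base axis. Payload 6.9 kg.
Tool frame: the origin (TCP) lies at the centre of the arm's flange, where the gripper is bolted on; the fingertips stand 173 mm ahead of it and the grasp point (between the pads) lies 155 mm ahead of it; z points along the fingers, y is the line along which they close (so a half turn about z gives the same grasp; the last joint's range is limited). The gripper opens to 85 mm and grips with 20 to 120 N. Pads are 22 mm wide; open, the fingers measure 114 mm over their backs; the gripper's body (76 mm by 85 mm) begins 54 mm behind the grasp point. The pads swing forward as they close: fully open they stand 13 mm farther back than shut.
Start: joints at [0.105, 0.507, -0.238, 1.5, 0.126, 1.149, -0.155], TCP at [0.625, -0, 0.405] pointing down, gripper open.
Joint ranges: [-3.08, 3.08], [-0.24, 2.05], [-1.43, 1.35], [0, 2.5], [-1.52, 4.66], [0.17, 1.96], [-2.89, 2.89]. Speed limits (rad/s): [2.39, 2.39, 3.14, 3.14, 3.14, 3.14, 3.14].

### API

Orientations are given as a 3x3 rotation matrix whose columns are the frame's x, y, z axes.
In Python, from rig import telemetry, viewer, ticket gives the robot as it stands. The module is installed in compiled form; this text tells all that it offers.
- The arm moves only by the shell command python3 -m jog 'ROWS' [OPENING]. ROWS is JSON, a list of rows, each a list of 4 numbers: the shift along the tool's x, y, z in m, then the turn about the tool's z in degrees. A call has 1 to 20 rows; each row is the pose to reach, as a shift and turn from the pose commanded when the call began, along the tool's axes at that moment; what a row does not reach only later rows make up. A row lasts 1/10 s, in which the tool goes at most 50 mm and 8.59 degrees, less where a joint would pass 70% of its speed; a pose out of reach is approached as far as the arm can. A call with a gripper value outside its range is refused whole. OPENING is the opening in per cent of the stroke, from 0 (shut) to 100 (fully open), set as the call begins (- or left out, the last holds). The fingers move at their own pace and stop on an object; the grip force is fixed at half the most. Time passes only in rows, so rows that repeat a pose let the fingers close. It gives the time, the measured TCP pose, the force, the opening and the grip force at its end, in the units of the state.
- telemetry.sense(): the state, without advancing time (a new reading comes with each control period).
- viewer.grab_frame(name): name is "scene" or "side" or "wrist"; returns (picture, depth): 480x640x3 uint8, red, green, blue; 480x640 float32, m along the optical axis (not along the pixel's ray), 0 where there is no reading.
- viewer.calibration(name): a dict with "fovy" (degrees; the focal length in pixels is half the picture's height over the tangent of half this angle, whatever the lens; pixels are square), "cx", "cy" (the principal point, pixels), "cam_to_world" (4x4, takes a point from camera to world coordinates); the wrist camera has in their place "hand_eye" (4x4, takes a point from camera to tool coordinates, whose origin is the TCP and whose axes are the flange's). Camera axes: x right, y up, looking along -z (the intrinsics and any distortion apply to the point x, -y, -z); pixel columns grow to the right and rows downward; lengths in m; the calibration is good to about 2 mm. A picture is of the moment at which its call begins: read the wrist's pose just before it. calibration takes no time and is no camera call.
- ticket.finish_job(): hands the job in; it is judged then, once.
The state is a dict: "clock": time; "joint_positions": joint angles; "dq": joint speeds; "tau": joint torques, N m; "ee_pos": TCP position; "tool_rot": TCP orientation; "contact_force": force on the tool from outside, world axes, zero at the start; "torque": the same for the moment, N m; "width": finger opening in m; "finger_force": force on a finger pad.
Only numpy, scipy, OpenCV 4.12 (cv2) and the standard library are available. Lean on these libraries where they do the work, as an engineer would, in place of code of your own. Each camera call takes 0.05 s, during which the arm holds its last target. There are 200 camera calls.

### The job

The bracket is loaded in the drill jig: close the jig's hinged leaf fully down over it, swing the bolt up into the slot of the leaf until it stands upright, and then tighten the bolt's wing knob clockwise all the way to its stop. Leave the bracket seated in the jig and do not shift the mallet, the vise jaw pad or the wrench lying around it.

Things in the scene. Friction and masses are not known exactly. Their poses are not given: they have to be found in the camera images.
- jig: Drill jig fixed on the bench, grey cast body 165 x 110 mm (x -85 to +80 mm), base plate 20 mm thick. Origin: underside, on its centre line. x points from the swing bolt's end to the hinge end, z up. At x -80 to -50 mm two posts (y 13 to 30 mm either side, up to z 58 mm) carry the closed leaf; the bolt pivots between them. Hinge lugs at x 47 to 73 mm, up to z 75 mm.
- leaf_hinge (a point): Middle of the leaf's hinge axis, fixed on the jig at x +60 mm, 65 mm above the bench; axes are the jig's, the hinge runs along y. The hinge is stiff: the leaf (0.3 to 0.5 kg) stays at any angle, and a push of up to 5 N at 100 mm from the hinge closes it.
- leaf (a joint): Angle of the leaf, rad: 0 = closed, level on the posts; grows as its front swings up (limit 1.5). Aluminium plate 14 mm thick (hinge axis in its mid-plane; closed, its top face is 72 mm above the bench), 100 mm wide to 109 mm from the hinge, then a fork of two 28 mm wide prongs to 136 mm with an open 16 mm slot between. Four drill bushings, flush to 1 mm, lie 30 mm off its centre line.
- leaf_front (a point): Point on the top (outer) face of the leaf, on its centre line, 110 mm from the hinge axis, at the root of the slot. Moves with the leaf; its z axis is normal to the leaf, its x axis points to the hinge.
- bolt_pivot (a point): Middle of the swing bolt's pivot pin, 34 mm above the bench, fixed on the jig (jig x -65 mm); axes are those of the jig; the bolt swings about its y.
- bolt (a joint): Lean of the zinc-plated swing bolt, rad: 0 = upright at its stop, in the slot of the closed leaf; grows as it swings outward and down to the jig's -x side (limit 1.5). 10 mm diameter, end 87.5 mm from the pivot. Stiff pivot: it stays where left; about 2 N across its end swings it. If the leaf is not down, knob and fork collide and block: close the leaf first.
- bolt_end (a point): Centre of the bolt's free end. The last 18 mm of the bolt, threaded, stand out beyond the knob.
- knob (a joint): Turn of the wing knob in rad, growing clockwise seen from above (from the bolt's free end); it starts between 0.1 and 0.7 and its tightened end stop is 2.9. Takes about 0.1 N m; stays where it is left.
- knob_grip (a point): Middle of the wing knob's grip bar, on the bolt's axis, 58.5 mm from the pivot (92.5 mm above the bench when upright). Black plastic bar 46 mm long (this point's y), 12 mm thick (its x), 22 mm high (its z, along the bolt), on a 22 mm diameter hub whose underside is 40 mm from the pivot; the bolt runs through it. Turns with the knob.
- bracket: Loose steel angle bracket, foot 60 x 70 x 12 mm with a wall to 34 mm height on its hinge side, lying on the jig's base plate between six 9 mm high dowels, with 2 mm play. Origin: centre of its underside.
- nest (a point): Centre of the place of the bracket, on top of the jig's base plate, 20 mm above the bench; axes are those of the jig.
- mallet: Bystander: rubber mallet lying on the bench, orange head 54 mm diameter x 90 mm, wooden handle 26 mm diameter, 267 mm long overall. Origin: on the bench under the middle of the head; the handle points to its -y.
- jaw_pad: Bystander: green anodized vise jaw pad lying flat, 100 x 40 x 12 mm. Origin: centre of its underside.
- wrench: Bystander: steel wrench lying flat, 160 mm long along its x, 38 mm wide, 8 mm high. Origin: centre of its underside.
Things that resemble listed ones, but are neither listed nor needed, are in the scene too. Several things have the shape of the jig; the one meant has the colours described above.

How it is judged:
On the way, in this order (a step that is already met when the one before it is completed fails the run):
1. the leaf is fully down while the bolt still leans out (value of joint leaf below 0.03 rad and value of joint bolt above 0.3 rad), for 0.2 s.
2. the bolt stands upright in the slot of the closed leaf, the knob not yet tightened (value of joint leaf below 0.03 rad and value of joint bolt below 0.08 rad and value of joint knob below 2.3 rad), for 0.2 s.
3. the knob is turned to its stop with the bolt upright (value of joint leaf below 0.03 rad and value of joint bolt below 0.08 rad and value of joint knob above 2.78 rad), for 0.2 s.
At the end, for the whole second after the job is handed in: Leaf closed (under 0.03 rad), swing bolt upright in its slot (under 0.08 rad), knob within 0.12 rad of its 2.9 rad stop, bracket flat in its nest (within 6 mm on plan, 3 mm in height), all at rest; mallet, jaw pad and wrench never shifted over 20 mm (all of step 3 and horizontal distance between bracket and nest below 0.006 m and z of bracket in the frame of nest below 0.003 m and angle between bracket's own z axis and vertical below 0.05 rad and angular speed of bracket below 0.1 rad/s and velocity of joint leaf between -0.05 and 0.05 rad/s and velocity of joint bolt between -0.05 and 0.05 rad/s and velocity of joint knob between -0.05 and 0.05 rad/s); the robot touches nothing.
It fails at once if the mallet is shifted by more than 20 mm (distance of mallet from where it was at the start of the episode above 0.02 m).
It fails at once if the jaw pad is shifted by more than 20 mm (distance of jaw_pad from where it was at the start of the episode above 0.02 m).
It fails at once if the wrench is shifted by more than 20 mm (distance of wrench from where it was at the start of the episode above 0.02 m).
It also fails if it takes over 67 s, if anything falls off the work surface, if the arm or the gripper's body presses on something with over 40 N, if the wrist force passes 120 N, or if a joint passes its speed limit or range.

## Working session

There is one attempt and no reset: what is moved stays moved. The work goes in short steps, Python scripts to look and compute and a shell command to move; the robot and the scene stay as the last step left them, time stands still between calls to the robot, and variables do not carry over. Pictures are saved under pics/ and viewed, at most 10 in all, crops included, and the job is handed in when it is done.

```bash
mkdir -p pics; cat > h.py <<'E'
import numpy as np, cv2
from rig import telemetry, viewer
def grab(n):
    s=telemetry.sense(); im,d=viewer.grab_frame(n); c=viewer.calibration(n)
    if n=="wrist":
        T=np.eye(4);T[:3,:3]=s["tool_rot"];T[:3,3]=s["ee_pos"];T=T@np.array(c["hand_eye"])
    else: T=np.array(c["cam_to_world"])
    return im,d,c,T
def pts(d,c,T):
    f=240/np.tan(np.radians(c["fovy"])/2)
    v,u=np.mgrid[:480,:640]
    P=np.stack([(u-c["cx"])/f*d,-(v-c["cy"])/f*d,-d],-1)
    return P@T[:3,:3].T+T[:3,3]
def save(n,name,a):
    im,d,c,T=a; cv2.imwrite("pics/"+name+".png",im[...,::-1]); np.savez("pics/"+name+".npz",im=im,d=d,P=pts(d,c,T),T=T)
E
python3 - <<'E'
from h import *
for n in ("scene","side","wrist"):
    a=grab(n); save(n,n+"0",a); print(n,a[2],a[3].round(3).tolist())
print(telemetry.sense())
E
```

```text
scene {'fovy': 48.78737584787169, 'cx': 320.33237139541836, 'cy': 246.37794400377317, 'cam_to_world': array([[ 0.83171182, -0.40453916,  0.38026769,  1.05290302],
       [ 0.5551302 ,  0.59448895, -0.58173306, -0.70068354],
       [ 0.00926886,  0.69493234,  0.71901539,  0.95948736],
       [ 0.        ,  0.        ,  0.        ,  1.        ]])} [[0.832, -0.405, 0.38, 1.053], [0.555, 0.594, -0.582, -0.701], [0.009, 0.695, 0.719, 0.959], [0.0, 0.0, 0.0, 1.0]]
side {'fovy': 53.39331527496434, 'cx': 323.3513130244204, 'cy': 237.2718992306429, 'cam_to_world': array([[-0.9455484 ,  0.19780972, -0.25847542,  0.33750444],
       [-0.32512337, -0.53677509,  0.77856746,  0.77009176],
       [ 0.01526505,  0.82020962,  0.57185939,  0.67614202],
       [ 0.        ,  0.        ,  0.        ,  1.        ]])} [[-0.946, 0.198, -0.258, 0.338], [-0.325, -0.537, 0.779, 0.77], [0.015, 0.82, 0.572, 0.676], [0.0, 0.0, 0.0, 1.0]]
wrist {'fovy': 64.78404449689417, 'cx': 323.6978648355262, 'cy': 243.87853341404505, 'hand_eye': array([[-2.30285849e-04,  9.57208208e-01,  2.89400059e-01,
         7.41626404e-
[... 507 characters left out ...]
0102]), 'dq': array([-0.00090179, -0.00342361, -0.00337386, -0.00316285,  0.00128576,
       -0.000525  ,  0.00038817]), 'tau': array([-1.45638624e-03, -6.21010351e+01, -2.18872748e+00, -2.49840939e+01,
        1.27439146e-02,  9.07797832e-03,  3.50406015e-05]), 'ee_pos': array([ 6.24859105e-01, -5.19496790e-05,  4.04042212e-01]), 'tool_rot': array([[ 2.55135679e-05,  9.99999073e-01, -1.36156371e-03],
       [ 1.00000000e+00, -2.55024672e-05,  8.17026206e-06],
       [ 8.13553125e-06, -1.36156392e-03, -9.99999073e-01]]), 'contact_force': array([ 0.32881833,  0.89400456, -0.6572925 ]), 'torque': array([ 0.02131056,  0.04002201, -0.02365624]), 'finger_force': 0.0, 'width': 0.08506024081222856}
```

View pics/scene0.png

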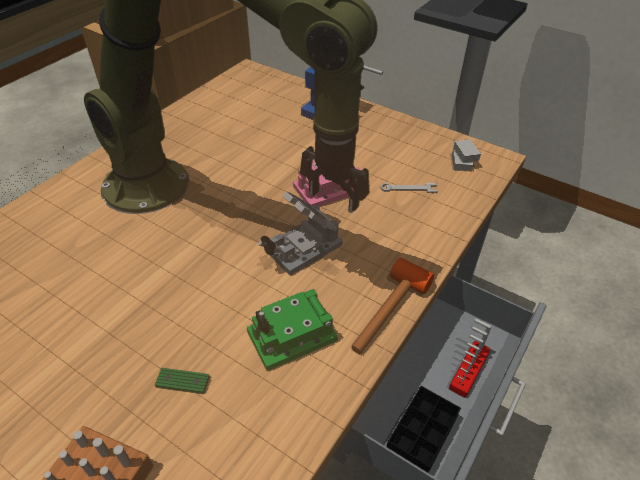

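View pics/side0.png

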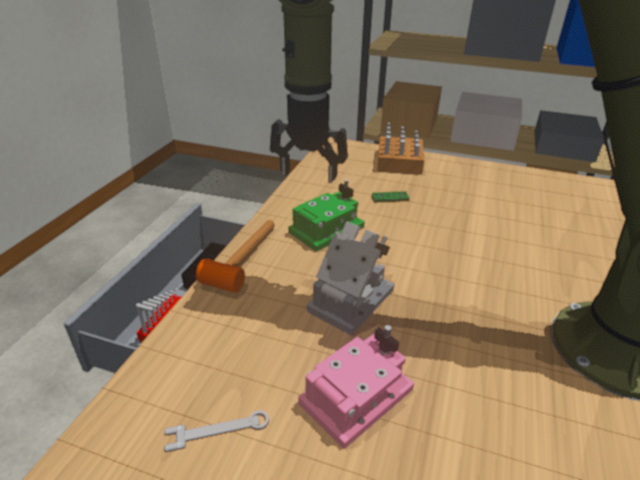

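The scene view shows the grey jig at (305,245), with its leaf up (plate near (312,208)) and the black knob at (268,243). The green decoy is at (292,325), the pink one at (320,188) and the mallet at (400,300). The side view agrees: jig at (350,280), knob at (382,245).

```bash
python3 - <<'E'
import numpy as np, cv2
for n,box in (("scene0",(235,190,350,280)),("side0",(295,215,405,335))):
    z=np.load(f"pics/{n}.npz"); P=z["P"]; im=z["im"]
    x0,y0,x1,y1=box
    p=P[y0:y1,x0:x1].reshape(-1,3); c=im[y0:y1,x0:x1].reshape(-1,3).astype(int)
    sat=c.max(1)-c.min(1)
    for lo,hi in ((.012,.026),(.05,.062),(.062,.085),(.085,.2)):
        m=(sat<25)&(p[:,2]>lo)&(p[:,2]<hi)&(p[:,0]<.9); q=p[m]
        print(n,lo,hi,m.sum(), q.min(0).round(3),q.max(0).round(3))
        if lo==.012:
            r=cv2.minAreaRect((q[:,:2]*1000).astype(np.float32)); print(r)
    m=(c.max(1)<60)&(p[:,2]>.03)&(p[:,2]<.14); q=p[m]; print("dark",m.sum(),np.median(q,0).round(3),q.min(0).round(3),q.max(0).round(3))
# crops upscaled
a=cv2.imread("pics/scene0.png")[185:285,225:355]; b=cv2.imread("pics/side0.png")[215:335,290:410]
cv2.imwrite("pics/crop0.png",np.hstack([cv2.resize(a,(400,308)),cv2.resize(b,(308,308))]))
E
```

```text
scene0 0.012 0.026 960 [ 0.437 -0.047  0.012] [0.588 0.256 0.026]
((518.3137817382812, 105.70225524902344), (139.46844482421875, 307.3345947265625), 4.948278427124023)
scene0 0.05 0.062 341 [ 0.462 -0.042  0.05 ] [0.578 0.101 0.062]
scene0 0.062 0.085 231 [ 0.465 -0.069  0.062] [0.579 0.129 0.085]
scene0 0.085 0.2 535 [ 0.462 -0.074  0.085] [0.576 0.108 0.174]
dark 182 [ 0.491 -0.047  0.075] [ 0.462 -0.07   0.03 ] [0.572 0.115 0.137]
side0 0.012 0.026 1399 [ 0.439 -0.222  0.012] [0.677 0.144 0.026]
((544.2794189453125, -41.620941162109375), (180.20428466796875, 387.99249267578125), 18.531841278076172)
side0 0.05 0.062 211 [ 0.464 -0.16   0.05 ] [0.635 0.134 0.062]
side0 0.062 0.085 758 [ 0.468 -0.145  0.062] [0.641 0.134 0.085]
side0 0.085 0.2 2779 [ 0.405 -0.067  0.085] [0.574 0.224 0.173]
dark 5 [0.499 0.098 0.102] [0.497 0.053 0.099] [0.557 0.098 0.134]
```

View pics/crop0.png

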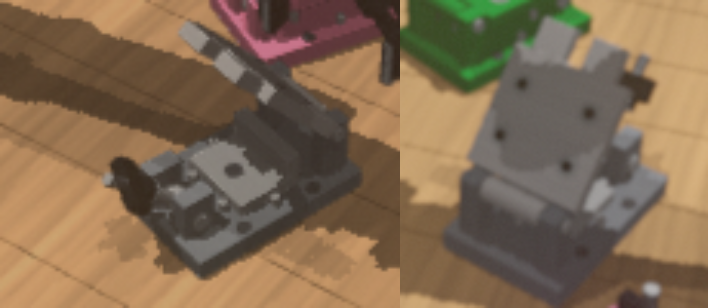

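```bash
python3 - <<'E'
import numpy as np, cv2
A=[]
for n,box,seed in (("scene0",(235,190,350,280),None),("side0",(295,215,405,335),None)):
    z=np.load(f"pics/{n}.npz"); P=z["P"]; im=z["im"].astype(int)
    m=np.zeros((480,640),np.uint8); x0,y0,x1,y1=box
    sat=im.max(2)-im.min(2)
    k=(sat<25)&(P[...,2]>.007)&(P[...,2]<.2); m[y0:y1,x0:x1]=k[y0:y1,x0:x1]
    nl,l,s,c=cv2.connectedComponentsWithStats(m); i=1+np.argmax(s[1:,4]); q=P[l==i]
    q=q[(np.abs(q[:,0]-.53)<.15)&(np.abs(q[:,1])<.2)]
    print(n,s[i],np.median(q,0).round(3))
    b=q[(q[:,2]<.023)]
    print(cv2.minAreaRect((b[:,:2]*1000).astype(np.float32)), cv2.minAreaRect((q[:,:2]*1000).astype(np.float32)))
    if n=="side0":
        # leaf plane
        L=q[(q[:,2]>.09)]
        for _ in range(8):
            c0=np.median(L,0) if _==0 else L.mean(0); nn=np.linalg.svd(L-c0,full_matrices=False)[2][2]; L=L[np.abs((L-c0)@nn)<.006]
        print("leaf",len(L),c0.round(3),nn.round(3),L.min(0).round(3),L.max(0).round(3))
E
```

```text
scene0 [ 259  192   83   82 2986] [0.525 0.036 0.033]
((512.120849609375, 46.881492614746094), (165.204345703125, 114.7376937866211), 72.3280258178711) ((505.5570068359375, 26.2794189453125), (208.44921875, 114.7376937866211), 72.3280258178711)
side0 [ 307  221   87  113 5635] [0.51  0.081 0.081]
((524.281494140625, -28.615737915039062), (163.7920684814453, 351.5287170410156), 7.512785911560059) ((524.281494140625, -28.615737915039062), (163.7920684814453, 351.5287170410156), 7.512785911560059)
leaf 2439 [0.516 0.065 0.128] [0.222 0.721 0.657] [0.465 0.016 0.09 ] [0.573 0.111 0.173]
```

The crop shows the leaf open about 50° and the bolt leaning out towards -y world. The jig's x axis is at about 72.6°, its origin near (0.513, 0.049). I'll go above it for a close look.

```bash
python3 -m jog '[[0.01,-0.04,0,6],[0.02,-0.08,0,12],[0.03,-0.12,0,17.5],[0.03,-0.12,0,17.5],[0.03,-0.12,0,17.5],[0.03,-0.12,0,17.5]]' 0; python3 - <<'E'
from h import *
a=grab("wrist"); save("wrist","wrist1",a)
s=telemetry.sense(); print(s["ee_pos"],s["tool_rot"].round(3).tolist(),s["joint_positions"].round(3))
E
```

```text
clock: 0.75
ee_pos: [0.5059, 0.0297, 0.4049]
tool_rot: [[0.3, 0.954, 0.001], [0.954, -0.3, -0.0], [0.0, 0.001, -1.0]]
contact_force: [-0.8, -0.2, 0.4]
width: -0.0
finger_force: 0.0
[0.50606357 0.02965928 0.40467005] [[0.301, 0.954, 0.001], [0.954, -0.301, 0.0], [0.0, 0.001, -1.0]] [ 0.027  0.323 -0.182  1.806  0.068  1.018 -0.487]
```

View pics/wrist1.png

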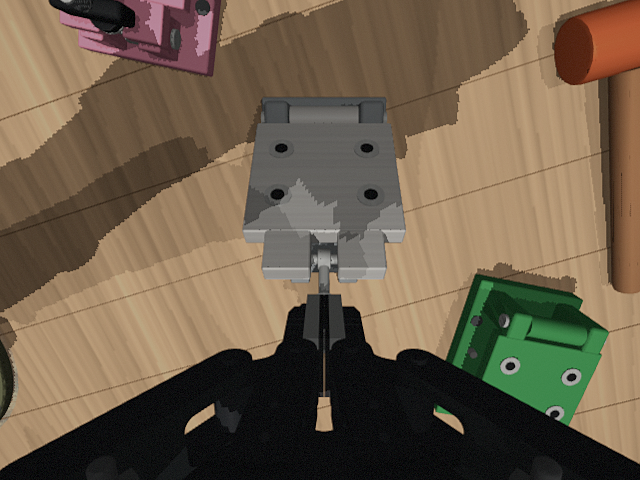

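The wrist view shows the jig squarely aligned: open leaf over columns 244-404, lugs at rows 97-122 and the slot near (324,255). The knob is hidden behind the fingers.

```bash
python3 - <<'E'
import numpy as np
z=np.load("pics/wrist1.npz"); P=z["P"]; im=z["im"].astype(int)
ex=np.array([.301,.954]); ey=np.array([-.954,.301])
O=np.array([.513,.049])
J=lambda p: np.r_[(p[:2]-O)@ex,(p[:2]-O)@ey,p[2]]*1000
for r in (104,112): # lugs
    for c in (264,268,380,384,266,270,376): print("lug",r,c,J(P[r,c]).round(1))
for r in (160,200,220):
    row=[c for c in range(225,425) if P[r,c,2]>.06 and im[r,c].max()-im[r,c].min()<25]
    print("leaf",r,row[0],row[-1],J(P[r,row[0]]).round(1),J(P[r,row[-1]]).round(1))
for c in (290,360):
    rows=[r for r in range(95,290) if P[r,c,2]>.055]; print("col",c,rows[0],J(P[rows[0],c]).round(1),rows[-1],J(P[rows[-1]-3,c]).round(1))
E
```

```text
lug 104 264 [71.9 45.6 71.9]
lug 104 268 [71.8 42.4 73.6]
lug 104 380 [ 71.9 -40.9  72.7]
lug 104 384 [ 75.1 -51.9  19.8]
lug 104 266 [71.8 43.8 74. ]
lug 104 270 [71.8 40.9 73.8]
lug 104 376 [ 71.9 -37.9  72.8]
lug 112 264 [66.4 46.3 69.1]
lug 112 268 [66.2 42.7 73.1]
lug 112 380 [ 66.2 -40.8  75.2]
lug 112 384 [ 66.5 -45.   67.4]
lug 112 266 [66.2 44.2 73. ]
lug 112 270 [66.2 41.1 73.9]
lug 112 376 [ 66.3 -38.2  72.8]
leaf 160 252 395 [ 33.6  50.4 106.9] [ 33.6 -47.9 107.2]
leaf 200 247 401 [ 10.5  50.2 132.7] [ 10.7 -48.2 133.7]
leaf 220 244 403 [1.000e-01 5.030e+01 1.446e+02] [  0.3 -47.8 145.4]
col 290 105 [71.7 26.9 63.7] 278 [-27.6  20.8 166.5]
col 360 102 [ 73.8 -26.7  65.4] 284 [-100.6  -37.8   -1.3]
```

```bash
python3 -m jog '[[0.03,0,0,0],[0.03,0,0.035,0],[0.03,0,0.07,0],[0.028,0,0.08,0],[0.024,0,0.09,0],[0.02,0,0.1,0],[0.016,0,0.11,0],[0.01,0,0.12,0],[0.004,0,0.13,0],[-0.002,0,0.14,0],[-0.008,0,0.148,0],[-0.01,0,0.154,0],[-0.012,0,0.158,0],[-0.012,0,0.16,0],[-0.012,0,0.16,0]]'
```

```text
clock: 2.3
ee_pos: [0.501, 0.0182, 0.2453]
tool_rot: [[0.301, 0.954, -0.001], [0.954, -0.301, -0.001], [-0.001, -0.0, -1.0]]
contact_force: [-3.6, -0.2, 11.7]
width: -0.0002
finger_force: 5.8
```

```bash
python3 -m jog '[[0,0,0.003,0],[0,0,0.004,0],[0,0,0.004,0]]'; python3 -m jog '[[0,0,-0.02,0],[-0.02,0,-0.06,0],[-0.06,0,-0.1,0],[-0.1,0,-0.1,0],[-0.1,0,-0.1,0],[-0.1,0,-0.1,0]]'; python3 - <<'E'
from h import *
for n in ("wrist","scene","side"):
    a=grab(n); save(n,n+"2",a)
z=np.load("pics/wrist2.npz"); w=z["im"]; 
sc=np.load("pics/scene2.npz")["im"][185:285,215:345]
sd=np.load("pics/side2.npz")["im"][215:335,290:410]
b=np.vstack([cv2.resize(sc,(300,231)),cv2.resize(sd,(300,249))])
cv2.imwrite("pics/c2.png",np.hstack([w[:,70:570],b])[...,::-1])
P=z["P"]; ex=np.array([.301,.954]); ey=np.array([-.954,.301]); O=np.array([.512,.0494])
X=((P[...,:2]-O)@ex)*1000; Y=((P[...,:2]-O)@ey)*1000
m=(abs(Y)<48)&(X>-40)&(X<40)&(P[...,2]>.05)&(P[...,2]<.1)
A=np.c_[X[m],Y[m],np.ones(m.sum())]; print(m.sum(),np.linalg.lstsq(A,P[m][:,2]*1000,rcond=None)[0],np.median(P[m][:,2]))
E
```

```text
clock: 2.6
ee_pos: [0.5007, 0.0183, 0.2448]
tool_rot: [[0.301, 0.954, 0.002], [0.954, -0.301, -0.002], [-0.001, 0.002, -1.0]]
contact_force: [-14.1, -0.1, 53.0]
width: 0.0001
finger_force: 26.8
clock: 3.2
ee_pos: [0.4707, -0.0781, 0.3407]
tool_rot: [[0.304, 0.953, -0.0], [0.953, -0.304, -0.0], [-0.001, -0.0, -1.0]]
contact_force: [0.2, 0.7, -0.2]
width: -0.0002
finger_force: 0.0
15845 [-3.83392737e-03 -1.63812096e-04  7.04259050e+01] 0.07045472445019008
```

View pics/c2.png

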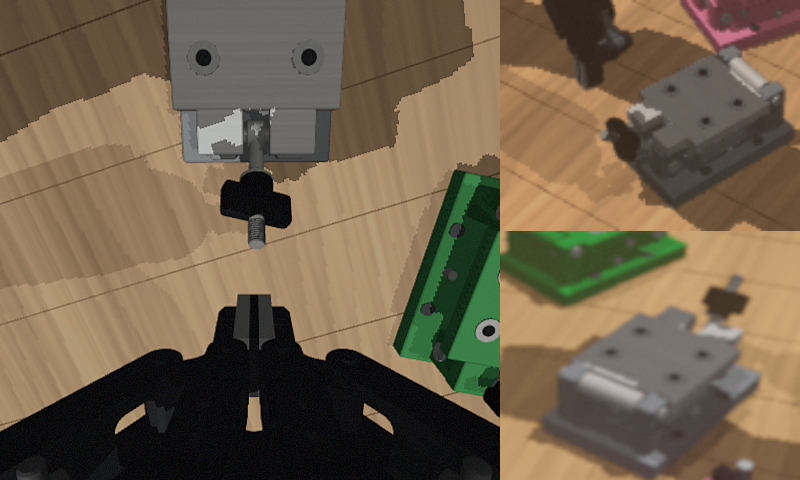

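The leaf is closed: its plane slope is about 0 and its height 70 mm. In the wrist picture the knob is at column 255 and row 200 of the crop, with the bolt end at (257,242). The bolt still leans out.

```bash
python3 - <<'E'
import numpy as np
z=np.load("pics/wrist2.npz"); P=z["P"]; ex=np.array([.301,.954]); ey=np.array([-.954,.301]); O=np.array([.512,.0494])
J=lambda p: (np.r_[(p[:2]-O)@ex,(p[:2]-O)@ey,p[2]]*1000).round(1)
for c,r in ((326,225),(327,235),(327,240),(327,244),(320,190),(300,195),(350,215),(325,160)): print(c,r,J(P[r,c]))
print("tcp",J(np.array([.4707,-.0781,.3407])))
E
```

```text
326 225 [-114.3    0.    90.4]
327 235 [-119.4   -0.5   94.2]
327 240 [-121.5   -0.5   97.4]
327 244 [-124.8   -0.5   94.6]
320 190 [-95.7   3.6  76.4]
300 195 [-97.3  15.4  85.1]
350 215 [-110.5  -14.8   80.3]
325 160 [-79.3   0.4  54.5]
tcp [-134.1    1.   340.7]
```

```bash
python3 -m jog '[[-0.02,0.001,0.02,0],[-0.02,0.001,0.05,0],[-0.02,0.001,0.073,0],[-0.01,0.001,0.073,0],[0,0.001,0.073,0],[0.008,0.001,0.07,0],[0.015,0.001,0.066,0],[0.023,0.001,0.063,0],[0.03,0.001,0.061,0],[0.036,0.001,0.06,0],[0.041,0.001,0.059,0],[0.045,0.001,0.058,0],[0.048,0.001,0.058,0],[0.048,0.001,0.058,0]]'
```

```text
clock: 4.75
ee_pos: [0.4862, -0.0314, 0.2909]
tool_rot: [[0.301, 0.954, 0.005], [0.954, -0.301, -0.004], [-0.002, 0.006, -1.0]]
contact_force: [-25.7, -6.8, 83.6]
width: -0.0
finger_force: 42.3
```

```bash
python3 -m jog '[[0,0,-0.01,0],[0,0,-0.03,0],[-0.03,0,-0.05,0],[-0.06,0,-0.05,0],[-0.06,0,-0.05,0],[-0.06,0,-0.05,0]]'; python3 - <<'E'
from h import *
for n in ("wrist","side"):
    a=grab(n); save(n,n+"3",a)
w=np.load("pics/wrist3.npz")["im"]; sd=np.load("pics/side3.npz")["im"][215:335,290:410]
cv2.imwrite("pics/c3.png",np.hstack([w[:,70:570],cv2.resize(sd,(300,480))])[...,::-1])
z=np.load("pics/wrist3.npz"); P=z["P"]; ex=np.array([.301,.954]); ey=np.array([-.954,.301]); O=np.array([.512,.0494])
X=((P[...,:2]-O)@ex)*1000; Y=((P[...,:2]-O)@ey)*1000; Z=P[...,2]*1000
for x0 in range(-125,-40,4):
    m=(abs(Y)<4)&(abs(X-x0)<2)&(Z<135); m&=True
    print(x0, Z[m].max().round(1) if m.any() else None,end='; ')
m=(abs(Y)<48)&(X>-40)&(X<40)&(Z>50)&(Z<100)
A=np.c_[X[m],Y[m],np.ones(m.sum())]; print(np.linalg.lstsq(A,Z[m],rcond=None)[0])
E
```

```text
clock: 5.35
ee_pos: [0.4691, -0.0876, 0.334]
tool_rot: [[0.3, 0.954, 0.002], [0.954, -0.3, 0.0], [0.001, 0.002, -1.0]]
contact_force: [-0.1, 0.1, -0.6]
width: -0.0001
finger_force: 0.0
-125 0.2; -121 0.1; -117 -0.3; -113 0.4; -109 0.0; -105 -0.3; -101 0.2; -97 -0.1; -93 0.8; -89 -0.2; -85 0.6; -81 98.1; -77 120.4; -73 121.0; -69 121.1; -65 106.6; -61 96.2; -57 82.4; -53 37.1; -49 71.8; -45 72.1; -41 72.2; [-1.98442001e-04  5.07004446e-05  7.05345651e+01]
```

View pics/c3.png

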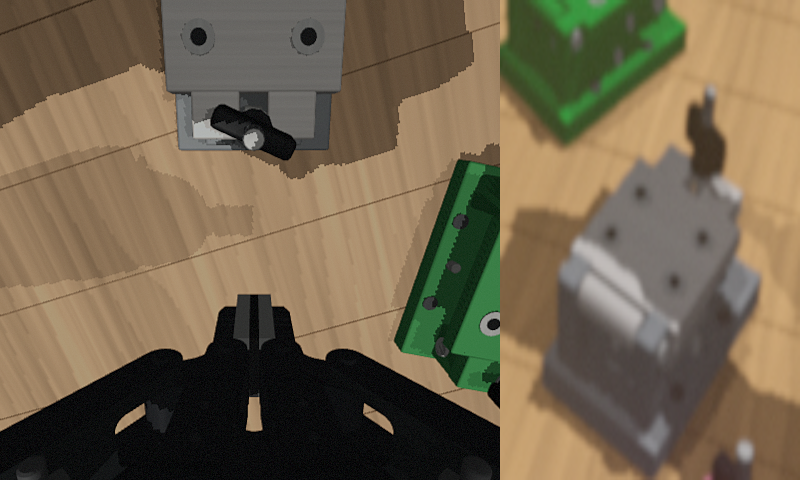

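The bolt is nearly up: its end is at jig x about -73 (crop (253,140)), a lean of about 0.09 rad, and the leaf is still closed. The fingertip had ridden onto the bolt end, so I'll push again with the tip at 108 mm.

```bash
python3 -m jog '[[0,0,0.03,0],[0,0,0.053,0],[0.025,0,0.053,0],[0.045,0,0.053,0],[0.052,0,0.053,0],[0.056,0,0.053,0],[0.058,0,0.053,0],[0.058,0,0.053,0]]'
```

```text
clock: 6.25
ee_pos: [0.486, -0.0336, 0.2798]
tool_rot: [[0.301, 0.954, -0.0], [0.954, -0.301, -0.0], [-0.0, 0.0, -1.0]]
contact_force: [-0.1, -0.9, -1.7]
width: 0.0001
finger_force: 0.0
```

```bash
python3 -m jog '[[0.002,0,0,0],[0.004,0,0,0],[0.005,0,0,0],[0.005,0,0,0]]';  python3 -m jog '[[0.001,0,0,0],[0.002,0,0,0],[0.002,0,0,0]]'
```

```text
clock: 6.65
ee_pos: [0.4877, -0.0286, 0.2798]
tool_rot: [[0.301, 0.954, 0.0], [0.954, -0.301, 0.0], [0.0, 0.0, -1.0]]
contact_force: [1.0, -1.7, 1.5]
width: -0.0002
finger_force: 0.5
clock: 6.95
ee_pos: [0.4883, -0.0267, 0.2797]
tool_rot: [[0.301, 0.954, 0.0], [0.954, -0.301, -0.0], [-0.0, 0.0, -1.0]]
contact_force: [-1.0, -2.6, 1.8]
width: 0.0001
finger_force: 1.0
```

```bash
python3 -m jog '[[0.001,0,0,0],[0.002,0,0,0],[0.002,0,0,0]]';  python3 -m jog '[[0.001,0,0,0],[0.002,0,0,0],[0.002,0,0,0]]'; python3 - <<'E'
from h import *
save("side","side4",grab("side"))
E
```

```text
clock: 7.25
ee_pos: [0.4885, -0.0261, 0.2797]
tool_rot: [[0.302, 0.953, -0.001], [0.953, -0.302, -0.002], [-0.002, -0.0, -1.0]]
contact_force: [-1.4, -6.4, 3.0]
width: -0.0001
finger_force: 3.6
clock: 7.55
ee_pos: [0.4887, -0.0254, 0.2797]
tool_rot: [[0.303, 0.953, -0.002], [0.953, -0.303, -0.004], [-0.004, -0.001, -1.0]]
contact_force: [-3.3, -11.9, 4.8]
width: 0.0001
finger_force: 6.0
```

```bash
python3 -m jog '[[-0.02,0,0,0],[-0.04,0,-0.03,0],[-0.065,0,-0.055,0],[-0.065,0,-0.055,0],[-0.065,0,-0.055,0]]' 100; python3 - <<'E'
from h import *
save("wrist","wrist5",grab("wrist"))
z=np.load("pics/wrist5.npz"); P=z["P"]; im=z["im"].astype(int); ex=np.array([.301,.954]); ey=np.array([-.954,.301]); O=np.array([.512,.0494])
X=((P[...,:2]-O)@ex)*1000; Y=((P[...,:2]-O)@ey)*1000; Z=P[...,2]*1000
def st(m,t): print(t,m.sum(),X[m].mean().round(1),Y[m].mean().round(1),Z[m].mean().round(1),X[m].min().round(1),X[m].max().round(1))
near=(X>-100)&(X<-35)&(abs(Y)<35)
end=near&(Z>112)&(Z<126); st(end,"end")
bar=(near&(Z>94)&(Z<106)&(im.max(2)<70)); st(bar,"bar")
q=np.c_[X[bar],Y[bar]].astype(np.float32); r=cv2.minAreaRect(q); b=cv2.boxPoints(r); print(r)
c=np.cov(q.T); w,v=np.linalg.eigh(c); print("long axis jig deg",np.degrees(np.arctan2(v[1,1],v[0,1])))
s=telemetry.sense(); print(s["ee_pos"],s["joint_positions"].round(3)); J=s["ee_pos"][:2]-O; print(J@ex,J@ey)
lf=(X>-30)&(X<40)&(abs(Y)<45)&(Z>50)&(Z<100); A=np.c_[X[lf],Y[lf],np.ones(lf.sum())]; print(np.linalg.lstsq(A,Z[lf],rcond=None)[0])
cv2.imwrite("pics/c5.png",im[...,::-1])
E
```

```text
clock: 8.1
ee_pos: [0.4699, -0.0847, 0.335]
tool_rot: [[0.302, 0.953, 0.001], [0.953, -0.302, 0.0], [0.001, 0.001, -1.0]]
contact_force: [0.3, 0.2, -0.4]
width: 0.0721
finger_force: 0.0
end 425 -63.3 -0.0 119.6 -68.3 -58.1
bar 1712 -63.3 0.3 101.4 -76.6 -50.1
((-63.34321594238281, 0.018472671508789062), (46.025360107421875, 12.006203651428223), 65.99061584472656)
long axis jig deg 66.04737439148016
[ 0.46986191 -0.08405406  0.33434825] [ 0.249  0.359 -0.167  1.98   0.08   0.809 -0.268]
-0.13999873415683425 3.006572783272102e-05
[-1.36256243e-02 -8.46936760e-05  7.03625442e+01][ WARN:0@1.182] global loadsave.cpp:1063 imwrite_ Unsupported depth image for selected encoder is fallbacked to CV_8U.
```

View pics/c5.png

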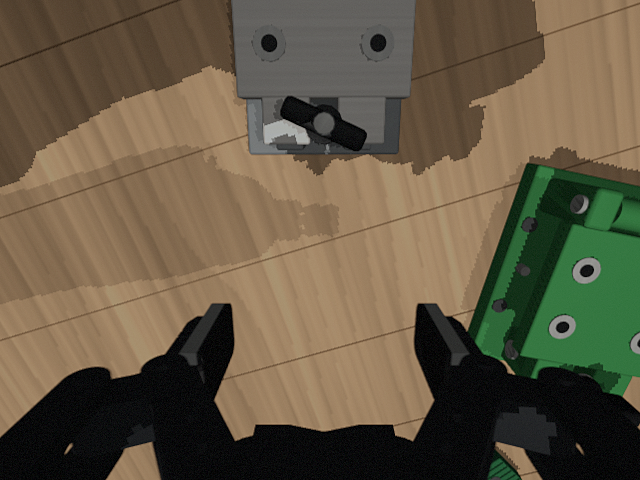

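The bolt is upright: its end is at (323,122), jig x -63.3, y 0. The bar is centred there with its long axis at 66° in jig axes, so the knob is at about 0.42 rad. The grasp needs a -66° turn, then about +142° to tighten.

```bash
python3 -m jog '[[0.01,0,0,-8.5],[0.02,0,0,-17],[0.03,0,0,-25.5],[0.04,0,0,-34],[0.05,0,0,-42.5],[0.06,0,0,-51],[0.07,0,0,-59.5],[0.076,0,0,-66],[0.076,0,0,-66],[0.076,0,0.03,-66],[0.076,0,0.03,-66]]' 60; python3 - <<'E'
from h import *
s=telemetry.sense(); ex=np.array([.301,.954]); ey=np.array([-.954,.301]); J=s["ee_pos"][:2]-[.512,.0494]; R=s["tool_rot"]; y=R[:2,1]
print(J@ex,J@ey,s["ee_pos"][2],np.degrees(np.arctan2(y@ey,y@ex)),s["joint_positions"].round(2),s["width"]); print(R[:,:2].T@np.r_[-.064*ex-J,0])
E
```

```text
clock: 9.25
ee_pos: [0.4915, -0.0122, 0.3018]
tool_rot: [[-0.747, 0.664, -0.006], [0.664, 0.747, 0.0], [0.005, -0.004, -1.0]]
contact_force: [0.0, -0.2, -0.6]
width: 0.0514
finger_force: 0.0
-0.06494559291482749 0.001060787226958215 0.3017831921222466 -24.118159957546627 [ 0.3   0.45 -0.46  1.98  0.28  0.78  0.52] 0.051424086745107754
[-0.0006003   0.00125417]
```

```bash
python3 -m jog '[[0,0.001,0.02,0],[0,0.001,0.036,0],[0,0.001,0.045,0],[0,0.001,0.045,0]]'; python3 -m jog '[[0,0,0,0],[0,0,0,0],[0,0,0,0],[0,0,0,0],[0,0,0,0],[0,0,0,0]]' 0
```

```text
clock: 9.65
ee_pos: [0.4931, -0.0114, 0.259]
tool_rot: [[-0.748, 0.663, -0.002], [0.663, 0.748, 0.0], [0.002, -0.001, -1.0]]
contact_force: [0.4, 0.6, 0.2]
width: 0.0513
finger_force: 0.0
clock: 10.25
ee_pos: [0.4934, -0.0117, 0.2606]
tool_rot: [[-0.749, 0.663, 0.001], [0.663, 0.749, -0.001], [-0.001, 0.0, -1.0]]
contact_force: [-1.7, -2.0, 5.5]
width: 0.0104
finger_force: 61.6
```

```bash
python3 -m jog '[[0,0,0,7],[0,0,0,14],[0,0,0,21],[0,0,0,28],[0,0,0,35],[0,0,0,42],[0,0,0,49],[0,0,0,56],[0,0,0,63],[0,0,0,70],[0,0,0,70]]'
```

```text
clock: 11.35
ee_pos: [0.4932, -0.0118, 0.2606]
tool_rot: [[0.371, 0.929, 0.001], [0.929, -0.371, -0.001], [-0.0, 0.001, -1.0]]
contact_force: [-1.2, -1.4, 5.9]
width: 0.0105
finger_force: 61.7
```

```bash
python3 -m jog '[[0,0,0,7],[0,0,0,14],[0,0,0,21],[0,0,0,28],[0,0,0,35],[0,0,0,42],[0,0,0,49],[0,0,0,56],[0,0,0,62],[0,0,0,67],[0,0,0,70],[0,0,0,72],[0,0,0,73],[0,0,0,73]]'; python3 - <<'E'
from h import *
s=telemetry.sense(); R=s["tool_rot"]; print(s["torque"], s["joint_positions"].round(2), np.degrees(np.arctan2(R[1,1],R[0,1])))
E
```

```text
clock: 12.75
ee_pos: [0.4931, -0.0117, 0.2606]
tool_rot: [[0.997, -0.078, 0.0], [-0.078, -0.997, 0.0], [0.0, -0.0, -1.0]]
contact_force: [-3.0, -1.7, 7.8]
width: 0.0106
finger_force: 62.0
[-0.44997328  0.68617698  0.38868582] [-0.24  0.5   0.31  2.03 -0.25  0.64 -1.41] -94.48230361114372
```

```bash
python3 -m jog '[[0,0,0,2],[0,0,0,4],[0,0,0,4]]'; python3 - <<'E'
from h import *
s=telemetry.sense(); R=s["tool_rot"]; print(s["torque"], np.degrees(np.arctan2(R[1,1],R[0,1])))
E
```

```text
clock: 13.05
ee_pos: [0.4931, -0.0116, 0.2606]
tool_rot: [[0.989, -0.145, 0.0], [-0.145, -0.989, -0.0], [0.0, 0.0, -1.0]]
contact_force: [-3.7, -2.4, 7.8]
width: 0.0105
finger_force: 75.1
[-0.48436272  0.80486484  1.53159751] -98.3326764717659
```

At the stop: the torque jumped to 1.5 N m. Release, lift and check.

```bash
python3 -m jog '[[0,0,0,-3],[0,0,0,-3]]'; python3 -m jog '[[0,0,0,-3],[0,0,0,-3],[0,0,0,-3],[0,0,0,-3]]' 50; python3 -m jog '[[0,0,-0.03,0],[0,0,-0.07,0],[0,0,-0.1,0],[-0.04,0,-0.1,0],[-0.04,0,-0.1,0],[-0.04,0,-0.1,0]]'; python3 - <<'E'
from h import *
save("wrist","wrist6",grab("wrist")); save("scene","scene6",grab("scene"))
z=np.load("pics/wrist6.npz"); P=z["P"]; im=z["im"].astype(int); ex=np.array([.301,.954]); ey=np.array([-.954,.301]); O=np.array([.512,.0494])
X=((P[...,:2]-O)@ex)*1000; Y=((P[...,:2]-O)@ey)*1000; Z=P[...,2]*1000
def st(m,t): print(t,m.sum(),X[m].mean().round(1),Y[m].mean().round(1),Z[m].mean().round(1),X[m].min().round(1),X[m].max().round(1))
near=(X>-100)&(X<-35)&(abs(Y)<35)
end=near&(Z>112)&(Z<126); st(end,"end")
bar=(near&(Z>94)&(Z<106)&(im.max(2)<70)); st(bar,"bar")
q=np.c_[X[bar],Y[bar]].astype(np.float32); r=cv2.minAreaRect(q); print(r)
w,v=np.linalg.eigh(np.cov(q.T)); print("axis",np.degrees(np.arctan2(v[1,1],v[0,1])))
lf=(X>-30)&(X<40)&(abs(Y)<45)&(Z>50)&(Z<100)
if lf.sum()>100: A=np.c_[X[lf],Y[lf],np.ones(lf.sum())]; print(lf.sum(),np.linalg.lstsq(A,Z[lf],rcond=None)[0])
sc=np.load("pics/scene6.npz")["im"][160:380,200:460]
cv2.imwrite("pics/c6.png",np.hstack([cv2.resize(z["im"],(400,300)),cv2.resize(sc,(355,300))])[...,::-1])
E
```

```text
clock: 13.25
ee_pos: [0.4931, -0.0117, 0.2606]
tool_rot: [[0.996, -0.092, 0.0], [-0.092, -0.996, 0.0], [0.0, -0.0, -1.0]]
contact_force: [-3.5, -1.4, 6.7]
width: 0.0104
finger_force: 62.7
clock: 13.65
ee_pos: [0.4934, -0.0115, 0.2598]
tool_rot: [[0.999, -0.045, 0.0], [-0.045, -0.999, 0.0], [0.0, -0.0, -1.0]]
contact_force: [-0.7, -0.6, -0.2]
width: 0.0424
finger_force: 0.0
clock: 14.25
ee_pos: [0.4528, -0.0097, 0.36]
tool_rot: [[0.999, -0.044, 0.0], [-0.044, -0.999, 0.001], [0.0, -0.001, -1.0]]
contact_force: [0.7, -0.2, 1.0]
width: 0.0424
finger_force: 0.0
end 306 -63.3 -0.8 119.2 -68.6 -58.2
bar 1136 -62.9 -2.3 101.4 -73.8 -52.9
((-63.56520462036133, -0.7255821228027344), (11.826115608215332, 45.41202163696289), 14.334112167358398)
axis 104.26409960676195
14709 [-2.38231691e-03 -6.69934401e-04  7.05363808e+01]
```

View pics/c6.png

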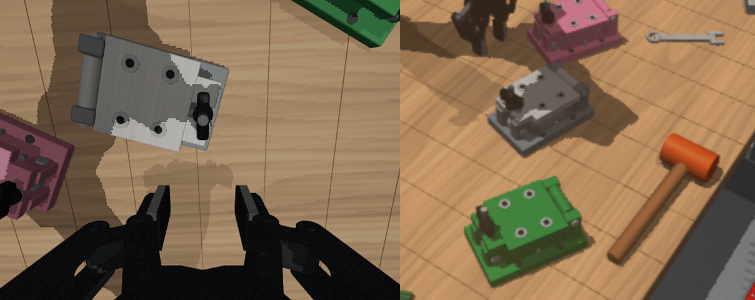

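The bar axis is at 104.3°, so the knob is at about 2.89 rad. The bolt is upright, the leaf closed and the bystanders are where they were.

```bash
python3 -c "from rig import ticket; print(ticket.finish_job())"
```

```text
the job is handed in; nothing more can be done
None
```

I closed the leaf, stood the bolt upright and tightened the knob to about 2.89 rad (stop at 2.9), then handed the job in at about 14 s; the mallet and wrench look unmoved, but I did not check the bracket (hidden under the leaf) or the jaw pad, and the first bolt push hit 84 N of the 120 N wrist limit.

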